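# Dig the blender key out of the half-covered caddy and put it away in the rack

### The arm

A 7-joint arm with a two-finger parallel gripper is mounted at the origin on the work surface. World frame = base frame: x ahead of the robot, y to its left, z up, the work surface at z = 0. Lengths are in m, angles in rad, forces in N, time in s.
With the tool pointing down it reaches from about 0.425 to 0.925 m from the base axis. Payload 6.8 kg.
Tool frame: the origin (TCP) lies midway between the tips of the shut fingers; the grasp point (between the pads) lies 19 mm behind it; z points along the fingers, y is the direction in which the jaws open and shut (so a half turn about z gives the same grasp; the last joint's range is limited). The gripper opens to 85 mm and grips with 20 to 120 N. Pads are 22 mm wide; open, the fingers measure 114 mm over their backs; the gripper's body (76 mm by 85 mm) begins 54 mm behind the grasp point. The pads swing forward as they close: fully open they stand 13 mm farther back than shut.
Start: joints at [1.048, 0.477, 0.022, 1.555, -0.011, 1.109, -0.083], TCP at [0.272, -0.618, 0.231] pointing down, gripper open.
Joint ranges: [-2.96, 2.96], [-0.34, 2.1], [-1.41, 1.46], [0.24, 2.44], [-1.37, 4.51], [0.17, 1.92], [-2.96, 2.96]. Speed limits (rad/s): [2.39, 2.39, 3.14, 3.14, 3.14, 3.14, 3.14].

### API

Orientations are given as a unit quaternion [w, x, y, z].
In Python, from station import status, eyes, workorder gives the robot as it stands. The module is installed in compiled form; this text tells all that it offers.
- The arm moves only by the shell command python3 -m jog 'ROWS' [FORCE]. ROWS is text: rows parted by semicolons, each of 7 numbers parted by spaces: the shift along the tool's x, y, z in m, then the turn, a rotation vector about the tool's x, y, z in degrees, then the finger opening in m, from 0 to 0.0854. In form: dx dy dz rx ry rz jaw; .... A call has 1 to 5 rows; each row is the pose to reach, as a shift and turn from the pose commanded when the call began, along the tool's axes at that moment; what a row does not reach only later rows make up. A row lasts 1/10 s, in which the tool goes at most 50 mm and 8.59 degrees, less where a joint would pass 70% of its speed; a pose out of reach is approached as far as the arm can. A call with a gripper value outside its range is refused whole. The fingers move at their own pace and stop on an object; FORCE is the grip in N (left out, the last holds). Time passes only in rows, so rows that repeat a pose let the fingers close. It gives the time, the measured TCP pose, the force and the opening at its end, in the units of the state.
- status.get_obs(): the state, without advancing time (a new reading comes with each control period).
- eyes.read_camera(name): name is "side" or "top" or "wrist"; returns a dict with "image" (400x640x3 uint8, red, green, blue), "intrinsics" (3x3 intrinsics, pixels), "position" and "orientation" of the camera in the world. Camera axes: x right, y up, looking along -z (the intrinsics and any distortion apply to the point x, -y, -z); pixel columns grow to the right and rows downward; lengths in m; the calibration is good to about 2 mm. A picture is of the moment at which its call begins. There is no depth.
- workorder.hand_in(): hands the job in, once; it reports no verdict.
The state is a dict: "t": time; "q": joint angles; "joint_vel": joint speeds; "joint_torque": joint torques, N m; "eef_pos": TCP position; "tool_rot": TCP orientation; "contact_force": force on the tool from outside, world axes, zero at the start; "torque": the same for the moment, N m; "gripper_width": opening from 0.0 (shut) to 1.0 (fully open).
Only numpy, scipy, OpenCV 4.12 (cv2) and the standard library are available. Lean on these libraries where they do the work, as an engineer would, in place of code of your own. Each camera call takes 0.05 s, during which the arm holds its last target.

### The job

Lay the bamboo spatula that is across the open caddy flat on the counter, then draw the blade key (the tool with the forked head) out from under the caddy's cover and set it down on the counter. Let go, take it again by its handle, and slide it head first and straight into the free bay of the bamboo rack until it is fully home, lying flat with its whole handle sticking out. Leave the other tools in the caddy and the rack, the cup, the lid and the seal where they are.

Things in the scene. Friction and masses are not known exactly. Their poses are not given: they have to be found in the camera images.
- caddy: Fixed bamboo caddy, 220 (x) by 178 (y) by 52 mm high. Origin: centre of underside; +x out of its open end, z up. Floor 5 mm, walls 5 mm at both sides and the -x end; a cover board (underside 46, top 52 mm up) from x = -110 to -10 hides the tools' handles. At the +x end only a lip, x = 105 to 110, 9 mm up. Three tools lie along x, heads to +x, 48 mm apart, in any order.
- key_center (a point): Blade key, the target, 190 mm long, known by its forked head; starts loose in the caddy. Point half-way along it, 9 mm above its flat underside; +x to the head, z up. Black handle x = -95 to -20 mm (28 wide, 22 high), steel shaft -20 to 60 (14 wide, 18 high), head 60 to 95 (32 wide, 18 high). About 0.14 kg, centre of mass near this point.
- key_handle (a point): Middle of the blade key's handle: 57.5 mm behind key_center along its x, 9 mm above the underside; same axes as key_center.
- tamper_center (a point): A similar tool with a round disc head, same handle, shaft and size (190 mm); point half-way along, 9 mm above its underside, +x to the head. Stays in the caddy.
- scraper_center (a point): A similar tool with a solid square head, same handle, shaft and size (190 mm); point half-way along, 9 mm above its underside, +x to the head. Stays in the caddy.
- spatula_center (a point): Bamboo spatula, 200 mm long, loose, lying across the caddy's side walls (underside 52 mm up) over the opening. Point half-way along, 8 mm above its flat underside; x along it to the blade, z up. Handle x = -100 to 20 mm (18 wide, 16 high), blade 20 to 100 (44 wide, 10 thick). About 0.06 kg.
- rack: Fixed bamboo rack, 128 mm deep, 126 wide, 54 high; two screwdrivers stand upright in its top 100 mm behind the front, 180 mm high. Origin: on the counter, middle of the front; +x out of the front. Two bays at y = +29 and -29 mm, each 48 wide, 40 high under the roof, 118 deep to the back wall, with the counter as floor.
- free_bay: The rack's empty bay (either one), with a thin grey felt strip on its floor. Origin: on the counter in the middle of its mouth; +x straight out of the mouth, z up. Back wall at x = -118 mm. A key fully home has its head against the back wall and its handle from x = -3 to 72 mm.
- stored_tool: A tool like the scraper already stored in the other bay. Origin: on the counter in the middle of that bay's mouth; +x points out of the mouth; its handle (28 wide, 22 high) sticks out from x = 0 to 75 mm. Stays there.
- cup: Steel measuring cup, 70 mm across, 55 mm high, loose; flat handle along its +x to 108 mm from the axis. Origin: centre of the underside. Bystander.
- clear_lid: Clear plastic blender lid, 110 mm disc with a knob, 34 mm high, loose. Origin: centre of the underside. Bystander.
- seal: Green silicone sealing ring, 90 mm across, 8 mm high, loose. Origin: centre of the underside. Bystander.
Not all that is in view belongs to the job. Leave any blue look-alike of the part that bears spatula_center alone. What is shaped like the part that bears tamper_center but purple is not meant.

How it is judged:
On the way, in this order (a step that is already met when the one before it is completed fails the run):
1. the spatula lies on the counter, let go (height (world z) of spatula_center below 0.0105 m and contact force between the fingers and anything else below 0.3 N), for 0.2 s.
2. the key is out of the caddy, set down flat on the counter and let go (height (world z) of key_center below 0.0115 m and angle between key_center's own z axis and vertical below 0.1 rad and contact force between the fingers and anything else below 0.3 N), for 0.2 s.
3. the key is gripped again, now by its handle (horizontal distance between the grasp point and key_handle below 0.04 m and height (world z) of the grasp point below 0.06 m and contact force between the fingers and anything else above 2 N), for 0.1 s.
At the end, for the whole second after the job is handed in: The key lies flat on the counter in the free bay, head first, its head within 9 mm of the back wall with the handle outside, straight to within 0.2 rad, let go; the spatula lies flat on the counter; the other two tools still lie in the caddy (x of key_handle in the frame of free_bay between 0.022 and 0.044 m and y of key_center in the frame of free_bay between -0.02 and 0.02 m and angle between the x axis of key_center and the x axis of free_bay, either way round below 0.2 rad and height (world z) of key_center below 0.0115 m and angle between key_center's own z axis and vertical below 0.1 rad and height (world z) of spatula_center between 0 and 0.0105 m and z of each of tamper_center, scraper_center in the frame of caddy below 0.025 m); the robot touches nothing.
It fails at once if another tool in the caddy shifted by more than 25 mm (distance of any of tamper_center, scraper_center from where it was at the start of the episode above 0.025 m).
It fails at once if the stored tool shifted by more than 20 mm (distance of stored_tool from where it was at the start of the episode above 0.02 m).
It fails at once if the cup, lid or seal shifted by more than 20 mm (distance of any of cup, clear_lid, seal from where it was at the start of the episode above 0.02 m).
It also fails if it takes over 61 s, if anything falls off the work surface, if the arm or the gripper's body presses on something with over 40 N, if the wrist force passes 120 N, or if a joint passes its speed limit or range.

## Working session

There is one attempt and no reset: what is moved stays moved. The work goes in short steps, Python scripts to look and compute and a shell command to move; the robot and the scene stay as the last step left them, time stands still between calls to the robot, and variables do not carry over. Pictures are saved under pics/ and viewed, and the job is handed in when it is done.

```bash
ls; mkdir -p pics
python3 - <<'E'
from station import status, eyes
import cv2
print(status.get_obs())
for n in ["side","top","wrist"]:
    c=eyes.read_camera(n); cv2.imwrite(f"pics/{n}0.png",c["image"][:,:,::-1]); print(n,c["intrinsics"],c["position"],c["orientation"],[k for k in c])
E
```

```text
pics
{'t': 0.0, 'q': array([ 1.04788258,  0.47776835,  0.02234961,  1.55643775, -0.0114978 ,
        1.10927588, -0.08315602]), 'joint_vel': array([ 0.00023166, -0.00018907,  0.00092944, -0.00066377,  0.00104214,
       -0.00047846,  0.00112592]), 'joint_torque': array([-2.12438777e-04, -5.96443534e+01,  1.60789009e+00, -2.81196696e+01,
        1.24652154e-02,  9.27776797e-03,  2.43896892e-05]), 'eef_pos': array([ 0.27178764, -0.61723556,  0.23035297]), 'tool_rot': array([-8.45035801e-04,  9.78572141e-01,  2.05902379e-01, -2.47378511e-04]), 'contact_force': array([ 0.37923933, -1.37298731, -0.59811078]), 'torque': array([ 0.06058137, -0.01374928, -0.01799256]), 'gripper_width': 1.0014352343955162}
side [[415.03549589   0.         321.82998128]
 [  0.         415.03549589 202.25025443]
 [  0.           0.           1.        ]] [0.02824755 0.82176981 0.75639132] [-0.29047741 -0.13405673  0.42590465  0.84631962] ['image', 'intrinsics', 'position', 'orientation']
top [[390.71416775   0.         317.24514617]
 [  0.         390.71416775 199.70697945]
 [  0.           0.           1.        ]] [0.47703778 0.08142657 1.09802768] [ 0.70784585  0.03587806 -0.03635242 -0.70451793] ['image', 'intrinsics', 'position', 'orientation']
wrist [[294.97215507   0.         317.69124868]
 [  0.         294.97215507 201.76598658]
 [  0.           0.           1.        ]] [ 0.33852169 -0.58710723  0.37226598] [ 0.82869108 -0.12127237  0.08011309 -0.54050531] ['image', 'intrinsics', 'position', 'orientation']
```

View pics/top0.png

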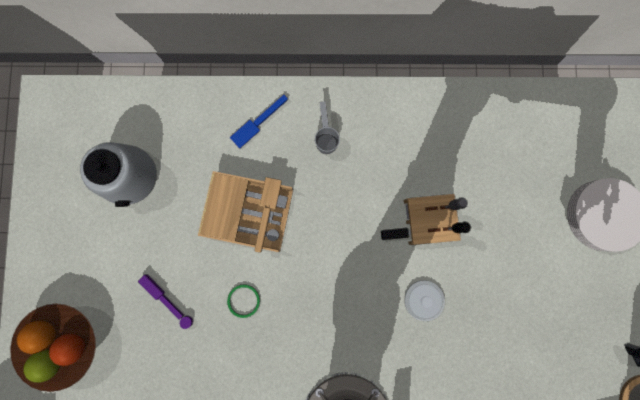

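View pics/side0.png

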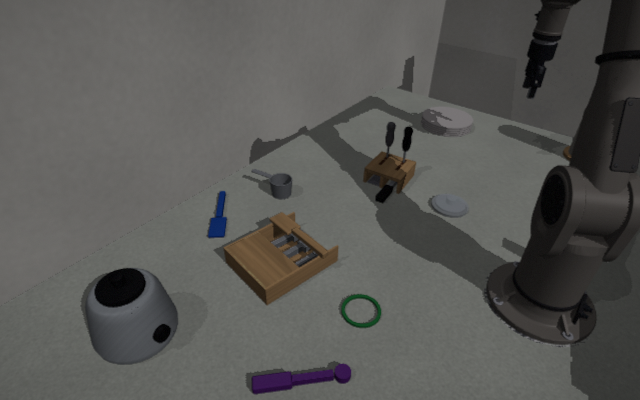

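View pics/wrist0.png

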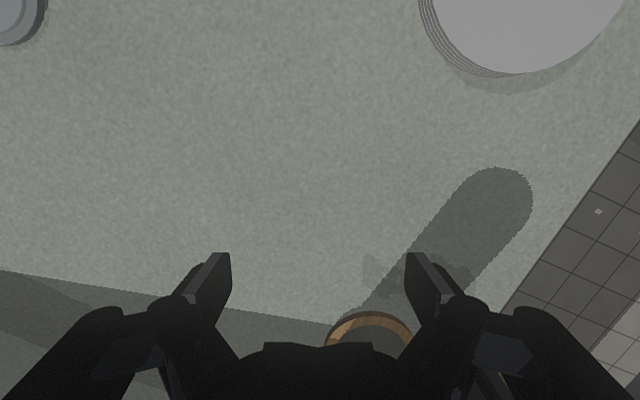

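```bash
cat > h.py <<'E'
import numpy as np, cv2
from scipy.spatial.transform import Rotation as R
from station import status, eyes
def rot(q): return R.from_quat([q[1],q[2],q[3],q[0]])
def cam(n):
    return eyes.read_camera(n)
def ray(c,u,v):
    K=c["intrinsics"]; d=np.array([(u-K[0,2])/K[0,0],-(v-K[1,2])/K[1,1],-1.]); return np.array(c["position"]),rot(c["orientation"]).apply(d)
def onz(c,u,v,z):
    p,d=ray(c,u,v); return p+d*(z-p[2])/d[2]
def proj(c,P):
    x=rot(c["orientation"]).inv().apply(np.array(P)-c["position"]); K=c["intrinsics"]
    return np.array([K[0,2]+K[0,0]*x[0]/-x[2],K[1,2]+K[1,1]*x[1]/x[2]])
def save(c,name,box=None,s=1):
    im=c["image"][:,:,::-1]
    if box: u0,v0,u1,v1=box; im=im[v0:v1,u0:u1]
    im=cv2.resize(im,None,fx=s,fy=s,interpolation=cv2.INTER_CUBIC); cv2.imwrite("pics/"+name,im)
def tool():
    o=status.get_obs(); return o["eef_pos"],rot(o["tool_rot"]),o
def delta(P,Rt):
    p,r,_=tool(); return r.inv().apply(np.array(P)-p), np.degrees((r.inv()*Rt).as_rotvec())
def down(yaw): # jaw (tool y) along world angle yaw
    y=np.array([np.cos(yaw),np.sin(yaw),0]); z=np.array([0,0,-1.]); x=np.cross(y,z); return R.from_matrix(np.c_[x,y,z])
E
python3 - <<'E'
from h import *
c=cam("top"); save(c,"t1.png",(190,160,310,260),6)
save(c,"t2.png",(370,180,490,270),6)
d=cam("side"); save(d,"s1.png",(215,200,345,305),6)
E
```

```text
(no output)
```

View pics/t1.png

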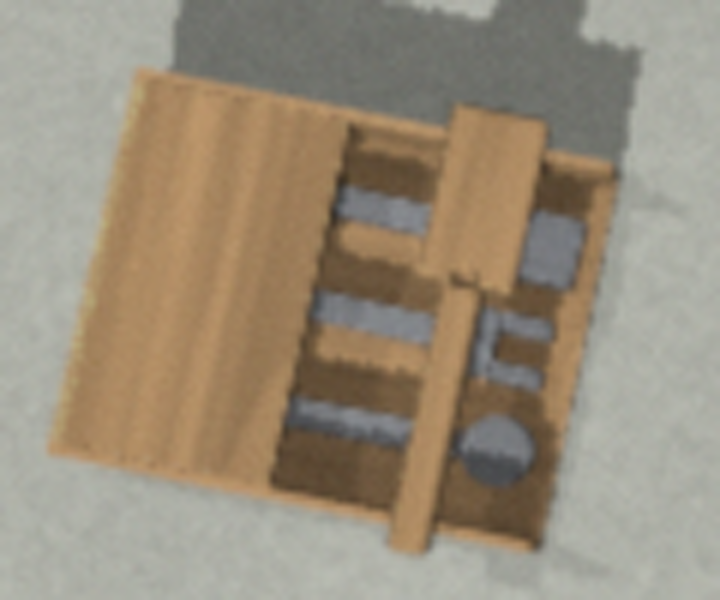

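View pics/t2.png

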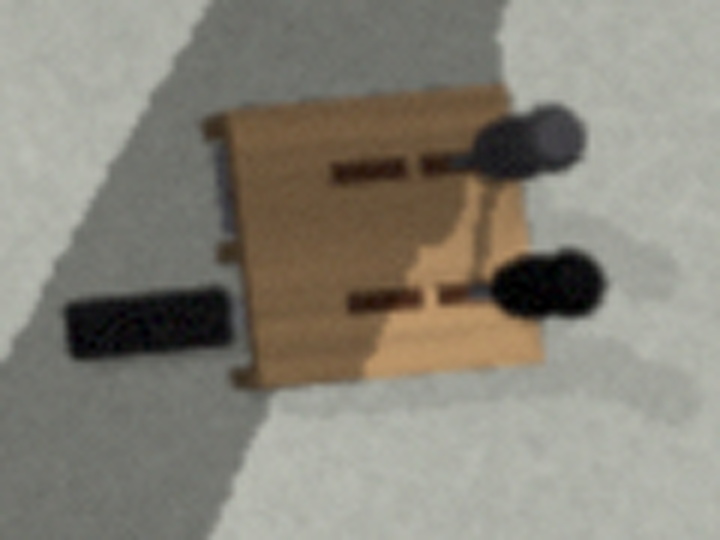

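View pics/s1.png

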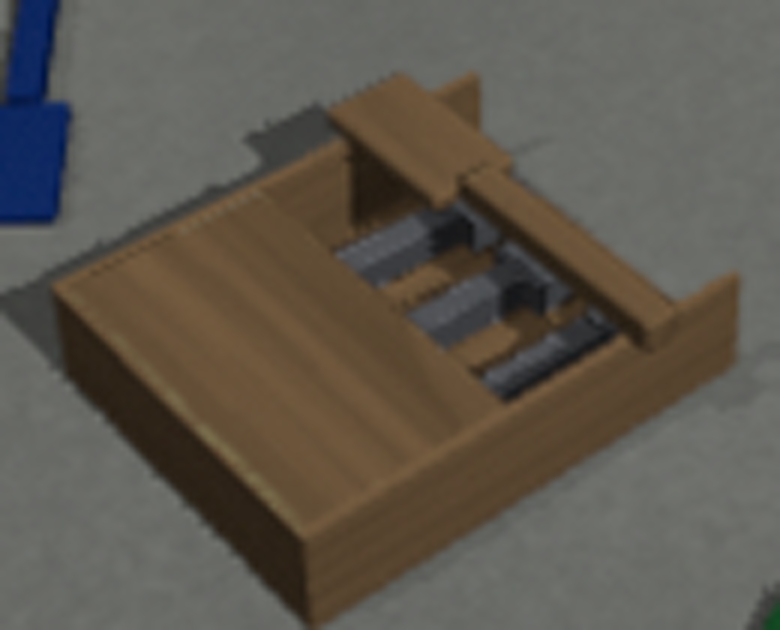

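Run:
```python
from h import *
c=cam("top")
f=lambda x,y,u0,v0,z: onz(c,u0+(x+.5)/6-.5,v0+(y+.5)/6-.5,z)
pt=lambda n,p: print(n,np.round(p,4))
C=[f(140,72,190,160,.052),f(50,452,190,160,.052),f(540,548,190,160,.052),f(617,165,190,160,.052)]
for p in C: pt("cad",p)
cc=np.mean(C,0); ax=(C[3]+C[2]-C[0]-C[1]); yaw=np.arctan2(ax[1],ax[0]); ay=(C[0]+C[3]-C[1]-C[2])/2
print("len",np.linalg.norm(ax)/2,np.linalg.norm(ay)); pt("caddy c",cc); print("yaw",np.degrees(yaw), "yaw from y", np.degrees(np.arctan2(ay[1],ay[0])))
# spatula
b=[f(457,105,190,160,.062),f(548,122,190,160,.062),f(512,292,190,160,.062),f(425,272,190,160,.062)]
for p in b: pt("blade",p)
e=f(411,548,190,160,.068); e2=f(475,285,190,160,.068); pt("handle end",e); pt("handle start",e2)
# key fork head
for n,q in dict(back=(482,345),tip1=(553,330),tip2=(542,380),s1=(320,310),s2=(432,325),side1=(520,318),side2=(505,385)).items(): pt(n,f(*q,190,160,.023))
# rack roof corners z .054
r=[f(228,113,370,180,.054),f(257,387,370,180,.054),f(543,362,370,180,.054),f(503,88,370,180,.054)]
for p in r: pt("rack",p)
fc=(r[0]+r[1])/2; ax=r[0]+r[1]-r[2]-r[3]; ay=r[0]-r[1]
pt("front",fc); print("yaw",np.degrees(np.arctan2(ax[1],ax[0])),np.linalg.norm(ax)/2,"width",np.linalg.norm(ay),np.degrees(np.arctan2(ay[1],ay[0])))
h=[f(67,300,370,180,.022),f(72,360,370,180,.022),f(230,347,370,180,.022),f(222,288,370,180,.022)]
for p in h: pt("stored",p)
pt("cup",onz(c,327,140,.05));pt("seal",onz(c,244,300,.004));pt("lid",onz(c,425,300,.02))
pt("blue",onz(c,240,140,.01)); pt("blue2",onz(c,287,97,.01))
```

```text
cad [0.6596 0.3641 0.052 ]
cad [0.4884 0.3986 0.052 ]
cad [0.4471 0.1803 0.052 ]
cad [0.6183 0.1482 0.052 ]
len 0.22102472253981262 0.17435139616982576
caddy c [0.5534 0.2728 0.052 ]
yaw -100.77442093762069 yaw from y -11.026222451211089
blade [0.6436 0.2193 0.062 ]
blade [0.6361 0.1786 0.062 ]
blade [0.5599 0.1934 0.062 ]
blade [0.5686 0.2322 0.062 ]
handle end [0.4473 0.235  0.068 ]
handle start [0.5624 0.2091 0.068 ]
back [0.5386 0.211  0.023 ]
tip1 [0.5456 0.1786 0.023 ]
tip2 [0.5227 0.1833 0.023 ]
s1 [0.5543 0.2857 0.023 ]
s2 [0.5477 0.2341 0.023 ]
side1 [0.5511 0.1938 0.023 ]
side2 [0.5203 0.2002 0.023 ]
rack [ 0.5887 -0.1618  0.054 ]
rack [ 0.4668 -0.1723  0.054 ]
rack [ 0.4784 -0.2993  0.054 ]
rack [ 0.6006 -0.2854  0.054 ]
front [ 0.5278 -0.1671  0.054 ]
yaw 95.34976454457066 0.1258278847996554 width 0.12236295428138572 4.9370396450514615
stored [ 0.5057 -0.0939  0.022 ]
stored [ 0.4784 -0.0958  0.022 ]
stored [ 0.4846 -0.1681  0.022 ]
stored [ 0.5115 -0.165   0.022 ]
cup [0.7491 0.055  0.05  ]
seal [0.3118 0.2805 0.004 ]
lid [ 0.3165 -0.2116  0.02  ]
blue [0.7582 0.3014 0.01  ]
blue2 [0.8852 0.1693 0.01  ]
```

Candidates: for the spatula, bamboo one across the caddy at (265,215) and the blue look-alike at (260,120), so I take the bamboo one. For the key, the tools in the caddy are square (281,201), forked (275,218) and disc (274,233), with a purple tamper at (167,302) and the stored handle at (395,235). I take the forked middle one, which the crop confirms. The free bay is the far one, with its mouth near (407,212).

```bash
cat > d.py <<'E'
import sys
from h import *
x,y,z,yaw=map(float,sys.argv[1:5])
a,b=delta([x,y,z],down(np.radians(yaw))); p,r,o=tool(); yy=r.apply([0,1,0])
print("delta",np.round(a,4),np.round(b,2),"| p",np.round(p,4),"jawyaw",np.round(np.degrees(np.arctan2(yy[1],yy[0])),2),"t",round(o["t"],2),"F",np.round(o["contact_force"],1),"g",round(o["gripper_width"],3))
E
python3 d.py .549 .216 .23 79
```

```text
delta [ 0.5895 -0.6513  0.0013] [-2.0000e-02 -4.0000e-02 -1.4523e+02] | p [ 0.272  -0.6176  0.231 ] jawyaw -66.23 t 0.3 F [-0.5  0.2 -1. ] g 1.0
```

```bash
python3 -m jog '0.59 -0.651 0 0 0 -145 0.085; 0.59 -0.651 0 0 0 -145 0.085; 0.59 -0.651 0 0 0 -145 0.085; 0.59 -0.651 0 0 0 -145 0.085; 0.59 -0.651 0 0 0 -145 0.085' 40; python3 d.py .549 .216 .23 79
```

```text
t: 0.8
eef_pos: [0.3514, -0.3787, 0.2315]
tool_rot: [0.0, 0.833, 0.553, -0.0]
contact_force: [0.6, 0.3, 0.4]
gripper_width: 0.992
delta [ 0.6247 -0.0495  0.0012] [-0.0000e+00  4.0000e-02 -1.0191e+02] | p [ 0.3514 -0.3787  0.2315] jawyaw -22.91 t 0.8 F [0.6 0.3 0.4] g 0.992
```

```bash
python3 -m jog '0.625 -0.05 0 0 0 -102 0.085; 0.625 -0.05 0 0 0 -102 0.085; 0.625 -0.05 0 0 0 -102 0.085; 0.625 -0.05 0 0 0 -102 0.085; 0.625 -0.05 0 0 0 -102 0.085'; python3 d.py .549 .216 .23 79
```

```text
t: 1.3
eef_pos: [0.4314, -0.1419, 0.2317]
tool_rot: [0.001, 0.573, 0.819, -0.0]
contact_force: [0.9, -1.0, -0.3]
gripper_width: 0.996
delta [0.296  0.2331 0.0015] [ -0.     0.06 -58.96] | p [ 0.4314 -0.1419  0.2317] jawyaw 20.04 t 1.3 F [ 0.9 -1.  -0.3] g 0.996
```

```bash
python3 -m jog '0.296 0.233 0 0 0 -59 0.085; 0.296 0.233 0 0 0 -59 0.085; 0.296 0.233 0 0 0 -59 0.085; 0.296 0.233 0 0 0 -59 0.085; 0.296 0.233 0 0 0 -59 0.085'; python3 d.py .549 .216 .15 79
```

```text
t: 1.8
eef_pos: [0.5109, 0.0951, 0.2316]
tool_rot: [0.0, 0.233, 0.972, -0.0]
contact_force: [0.8, -0.8, 0.1]
gripper_width: 0.998
delta [0.0211 0.125  0.0816] [ -0.     0.06 -16.  ] | p [0.5109 0.0951 0.2316] jawyaw 63.0 t 1.8 F [ 0.8 -0.8  0.1] g 0.998
```

```bash
python3 -m jog '0.021 0.125 0.081 0 0 -16 0.085; 0.021 0.125 0.081 0 0 -16 0.085; 0.021 0.125 0.081 0 0 -16 0.085; 0.021 0.125 0.081 0 0 -16 0.085; 0.021 0.125 0.081 0 0 -16 0.085'; python3 d.py .549 .216 .057 79
python3 - <<'E'
from h import *
c=cam("wrist"); save(c,"w1.png")
for P in ([.549,.216,.068],[.5445,.2168,.068],[.4473,.235,.068],[.640,.199,.062]): print(proj(c,P))
E
```

```text
t: 2.3
eef_pos: [0.5485, 0.2151, 0.1492]
tool_rot: [-0.001, 0.098, 0.995, -0.0]
contact_force: [-0.0, 0.7, -0.3]
gripper_width: 0.998
delta [-0.0005  0.001   0.0922] [-0.03 -0.12 -0.2 ] | p [0.5485 0.2151 0.1492] jawyaw 78.8 t 2.3 F [-0.   0.7 -0.3] g 0.998
[318.0036504  210.52114604]
[317.89230536 205.03933461]
[316.4381133  69.4265423]
[319.0807833  305.60654143]
```

View pics/w1.png

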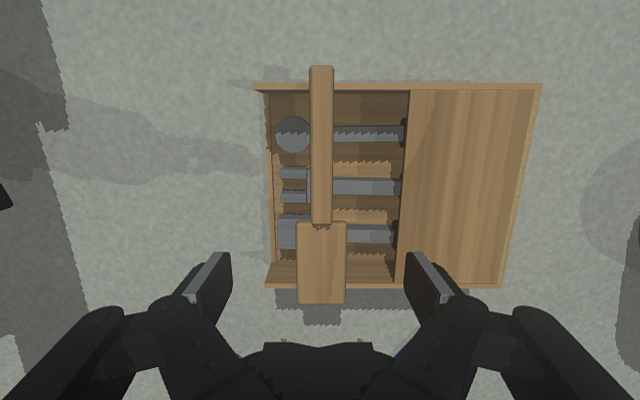

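```bash
python3 -m jog '0 0.002 0.045 0 0 0 0.085; 0 0.002 0.075 0 0 0 0.07; 0 0.002 0.092 0 0 0 0.05; 0 0.002 0.092 0 0 0 0.0; 0 0.002 0.092 0 0 0 0.0' 40;  python3 -m jog '0 0 0 0 0 0 0; 0 0 0 0 0 0 0;0 0 0 0 0 0 0' 40; python3 d.py .549 .216 .057 79
```

```text
t: 2.85
eef_pos: [0.5505, 0.2157, 0.0597]
tool_rot: [0.001, 0.099, 0.995, 0.0]
contact_force: [-0.0, 0.3, 0.6]
gripper_width: 0.325
t: 3.15
eef_pos: [0.5509, 0.2164, 0.0603]
tool_rot: [0.002, 0.099, 0.995, 0.001]
contact_force: [-0.6, -1.0, 7.1]
gripper_width: 0.195
delta [ 0.0018 -0.0008  0.0033] [ 0.07  0.17 -0.34] | p [0.5509 0.2164 0.0603] jawyaw 78.66 t 3.15 F [-0.6 -1.   7.1] g 0.195
```

```bash
python3 -m jog '0 0 -0.02 0 0 0 0; 0 0 -0.05 0 0 0 0; 0 0 -0.09 0 0 0 0; 0 0 -0.09 0 0 0 0' 40; python3 d.py .76 -.10 .15 79
python3 - <<'E'
from h import *
c=cam("wrist"); save(c,"w2.png"); c=cam("side"); save(c,"s2.png",(180,130,340,280),4)
E
```

```text
t: 3.55
eef_pos: [0.5526, 0.2183, 0.1544]
tool_rot: [0.004, 0.099, 0.995, 0.002]
contact_force: [0.4, 0.8, -0.3]
gripper_width: 0.197
delta [-0.2658 -0.2715  0.005 ] [ 0.33  0.48 -0.32] | p [0.5526 0.2183 0.1544] jawyaw 78.68 t 3.55 F [ 0.4  0.8 -0.3] g 0.197
```

View pics/w2.png

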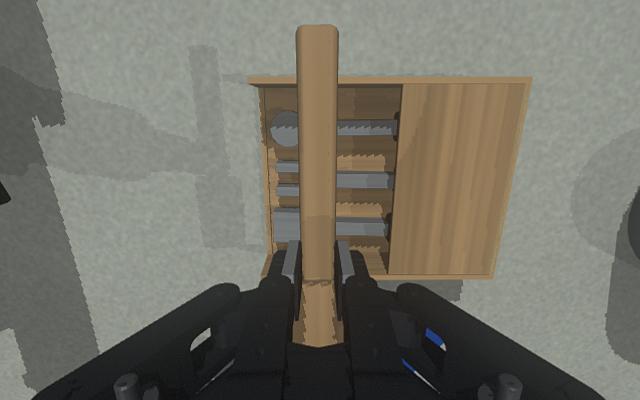

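View pics/s2.png

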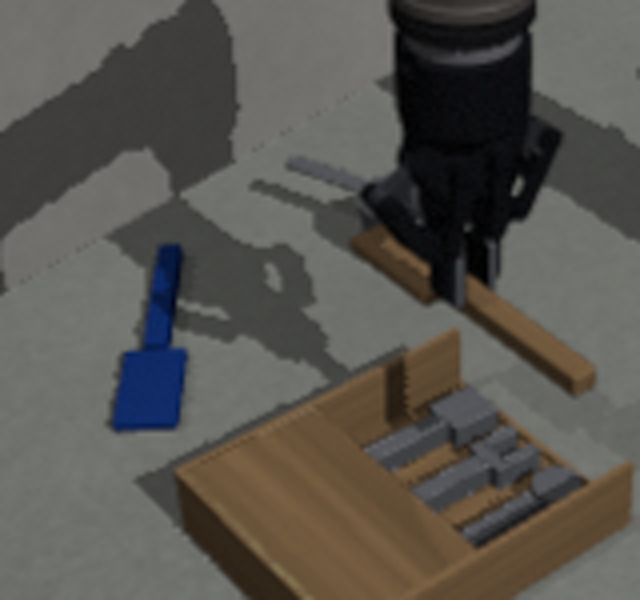

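```bash
python3 -m jog '-0.266 -0.272 0 0 0 0 0; -0.266 -0.272 0 0 0 0 0; -0.266 -0.272 0 0 0 0 0; -0.266 -0.272 0 0 0 0 0; -0.266 -0.272 0 0 0 0 0' 40; python3 -m jog '-0.10 -0.102 0 0 0 0 0; -0.10 -0.102 0 0 0 0 0; -0.10 -0.102 0 0 0 0 0; -0.10 -0.102 0 0 0 0 0; -0.10 -0.102 0 0 0 0 0' 40; python3 d.py .76 -.10 .008 79
python3 - <<'E'
from h import *
c=cam("top"); save(c,"t3.png",(250,80,450,280),4)
E
```

```text
t: 4.15
eef_pos: [0.6859, 0.0042, 0.1469]
tool_rot: [-0.001, 0.099, 0.995, -0.0]
contact_force: [0.7, 0.6, 0.0]
gripper_width: 0.194
t: 4.65
eef_pos: [0.7632, -0.1148, 0.146]
tool_rot: [-0.001, 0.1, 0.995, -0.0]
contact_force: [-0.2, 0.9, -0.7]
gripper_width: 0.197
delta [0.0057 0.0139 0.138 ] [-0.02 -0.16 -0.46] | p [ 0.7632 -0.1148  0.146 ] jawyaw 78.54 t 4.65 F [-0.2  0.9 -0.7] g 0.197
```

View pics/t3.png

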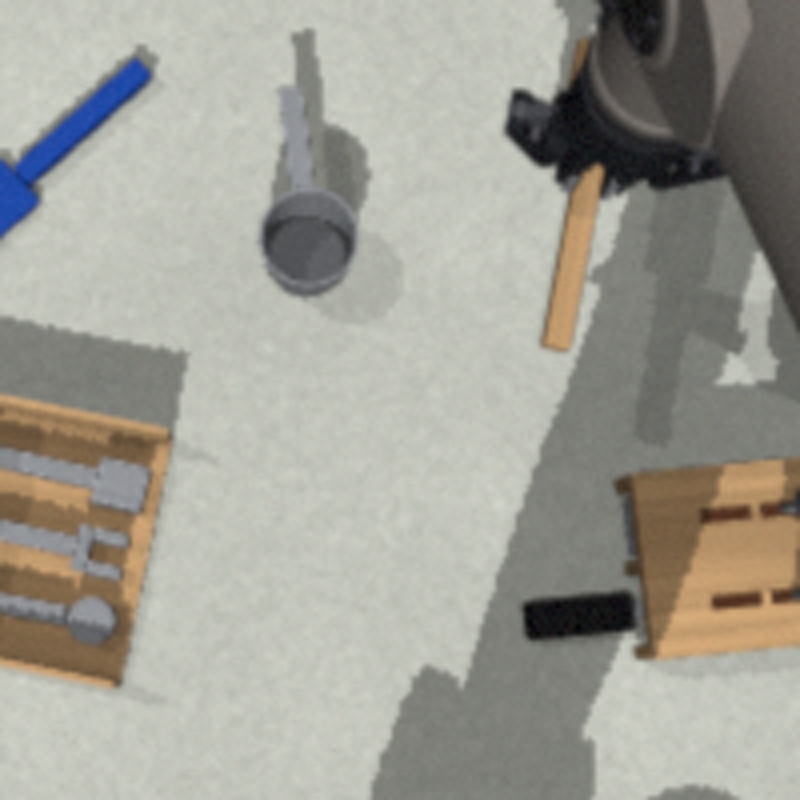

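```bash
python3 -m jog '0 0 0.05 0 0 0 0; 0 0 0.1 0 0 0 0; 0 0 0.128 0 0 0 0; 0 0 0.133 0 0 0 0; 0 0 0.133 0 0 0 0' 40; python3 d.py .76 -.10 .008 79
```

```text
t: 5.2
eef_pos: [0.7633, -0.1114, 0.0149]
tool_rot: [-0.001, 0.098, 0.995, 0.0]
contact_force: [0.4, 0.4, -0.4]
gripper_width: 0.194
delta [0.0054 0.0105 0.007 ] [ 0.04 -0.1  -0.2 ] | p [ 0.7633 -0.1114  0.0149] jawyaw 78.8 t 5.2 F [ 0.4  0.4 -0.4] g 0.194
```

```bash
python3 -m jog '0 0 0.004 0 0 0 0; 0 0 0.006 0 0 0 0; 0 0 0.007 0 0 0 0; 0 0 0.007 0 0 0 0' 40; python3 d.py .76 -.10 .008 79;python3 - <<'E'
from h import *
c=cam("side"); save(c,"s3.png",(280,80,440,200),5)
E
```

```text
t: 5.6
eef_pos: [0.7643, -0.1134, 0.0092]
tool_rot: [0.001, 0.099, 0.995, -0.0]
contact_force: [1.1, -0.8, -0.5]
gripper_width: 0.194
delta [0.0069 0.0122 0.0012] [-0.    0.07 -0.33] | p [ 0.7643 -0.1134  0.0092] jawyaw 78.67 t 5.6 F [ 1.1 -0.8 -0.5] g 0.194
```

View pics/s3.png

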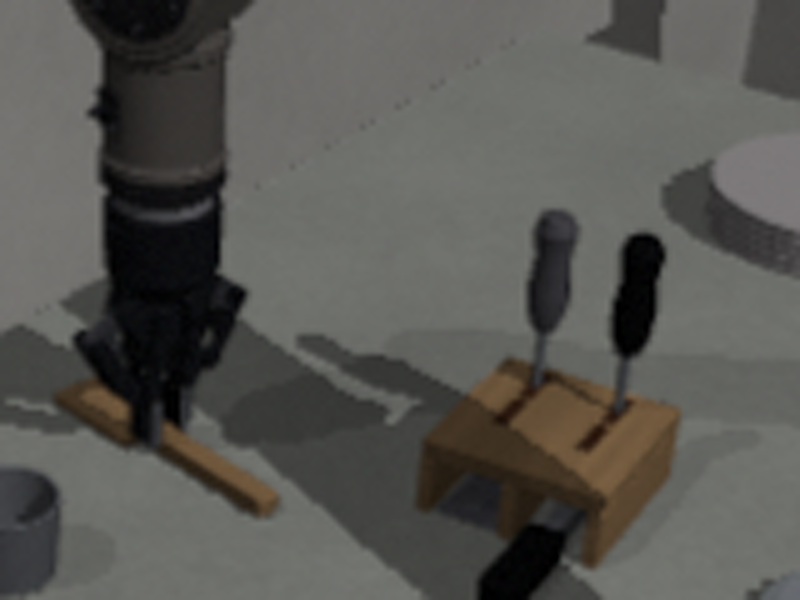

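```bash
python3 -m jog '0 0 0.002 0 0 0 0; 0 0 0.002 0 0 0 0' 40; python3 -m jog '0 0 0 0 0 0 0.03; 0 0 0 0 0 0 0.04; 0 0 0 0 0 0 0.05; 0 0 0 0 0 0 0.05' 40; python3 -m jog '0 0 -0.005 0 0 0 0.06; 0 0 -0.03 0 0 0 0.06; 0 0 -0.08 0 0 0 0.06; 0 0 -0.12 0 0 0 0.06; 0 0 -0.14 0 0 0 0.06'
python3 - <<'E'
from h import *
c=cam("wrist"); save(c,"w4.png"); c=cam("side"); save(c,"s4.png",(240,80,440,230),4)
E
python3 d.py .552 .270 .15 -11
```

```text
t: 5.85
eef_pos: [0.7644, -0.1134, 0.0084]
tool_rot: [0.0, 0.099, 0.995, -0.0]
contact_force: [-5.1, -0.4, 8.8]
gripper_width: 0.196
t: 6.25
eef_pos: [0.7638, -0.1133, 0.0061]
tool_rot: [-0.0, 0.099, 0.995, 0.0]
contact_force: [0.1, -0.6, 0.2]
gripper_width: 0.585
t: 6.75
eef_pos: [0.766, -0.1128, 0.1516]
tool_rot: [0.003, 0.099, 0.995, 0.0]
contact_force: [0.2, -0.5, 0.7]
gripper_width: 0.702
delta [ 0.2853  0.3334 -0.0006] [ 0.35  0.26 89.66] | p [ 0.7661 -0.113   0.151 ] jawyaw 78.66 t 6.85 F [-0.7  0.3  0.4] g 0.703
```

View pics/w4.png

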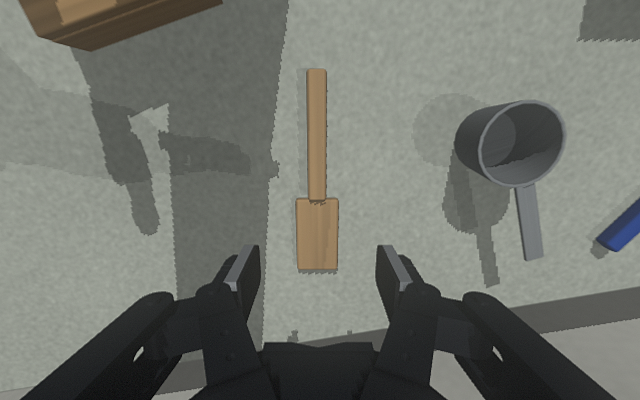

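View pics/s4.png

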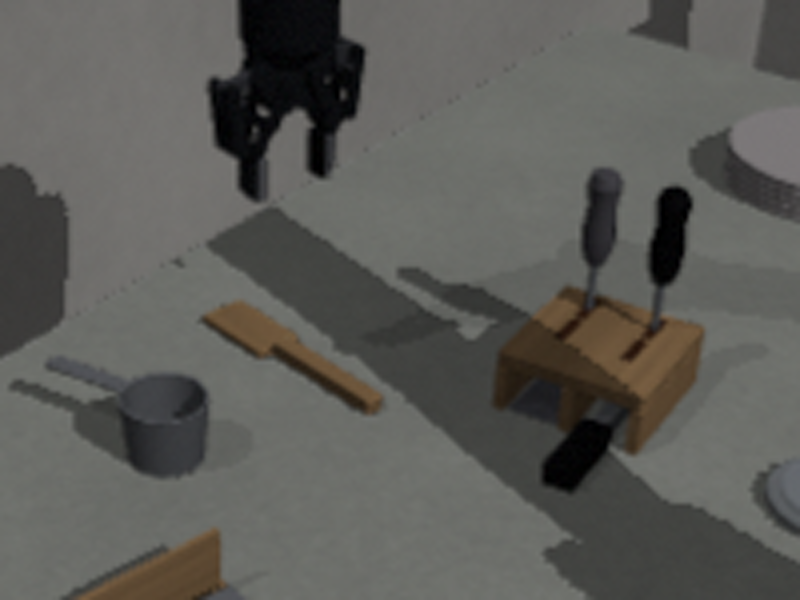

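```bash
python3 -m jog '0.285 0.333 0 0 0 90 0.06; 0.285 0.333 0 0 0 90 0.06; 0.285 0.333 0 0 0 90 0.06; 0.285 0.333 0 0 0 90 0.06; 0.285 0.333 0 0 0 90 0.06'; python3 d.py .549 .2596 .15 -11
```

```text
t: 7.35
eef_pos: [0.6395, 0.1058, 0.1444]
tool_rot: [-0.001, 0.459, 0.888, -0.001]
contact_force: [0.5, 1.2, -0.4]
gripper_width: 0.702
delta [ 0.1778  0.0151 -0.0054] [-0.17 -0.   46.33] | p [0.6395 0.1058 0.1444] jawyaw 35.33 t 7.35 F [ 0.5  1.2 -0.4] g 0.702
```

```bash
python3 -m jog '0.178 0.015 -0.005 0 0 46.3 0.06; 0.178 0.015 -0.005 0 0 46.3 0.06; 0.178 0.015 -0.005 0 0 46.3 0.06; 0.178 0.015 -0.005 0 0 46.3 0.06; 0.178 0.015 -0.005 0 0 46.3 0.04';python3 -m jog '0 0 0 0 0 3.4 0.03; 0 0 0 0 0 3.4 0.03'; python3 d.py .549 .2596 .15 -11
python3 - <<'E'
from h import *
c=cam("wrist"); save(c,"w5.png"); d=cam("top"); save(d,"t5.png",(190,160,310,260),6)
for P in ([.5492,.2596,.023],[.552,.2743,.023],[.5342,.181,.023]): print(proj(c,P))
p,r,_=tool(); print(proj(c,p+[0,0,.0]), proj(c,[p[0],p[1],.023]))
E
```

```text
t: 7.85
eef_pos: [0.5456, 0.2637, 0.1501]
tool_rot: [-0.002, 0.75, 0.662, -0.001]
contact_force: [0.2, 0.2, 0.6]
gripper_width: 0.545
t: 8.05
eef_pos: [0.549, 0.2578, 0.1497]
tool_rot: [-0.0, 0.77, 0.638, -0.001]
contact_force: [-0.1, -0.0, -0.3]
gripper_width: 0.355
delta [ 0.0018 -0.0004 -0.0003] [-0.11  0.13  0.35] | p [0.549  0.2578 0.1497] jawyaw -10.65 t 8.05 F [-0.1 -0.  -0.3] g 0.355
[318.35872772 192.96389524]
[318.40580321 177.37899804]
[318.10247557 268.69449572]
[319.73959832 258.8749553 ] [319.15004321 194.94460353]
```

View pics/w5.png

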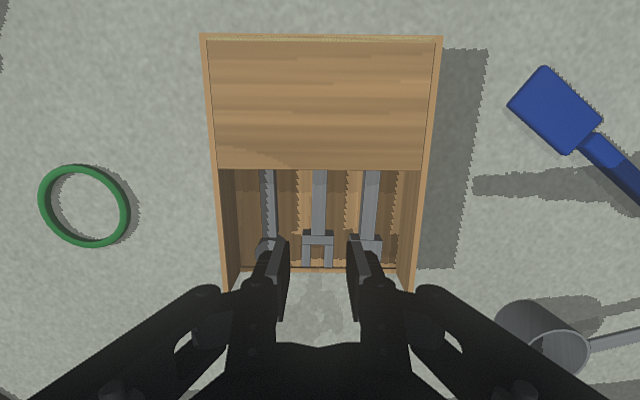

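View pics/t5.png

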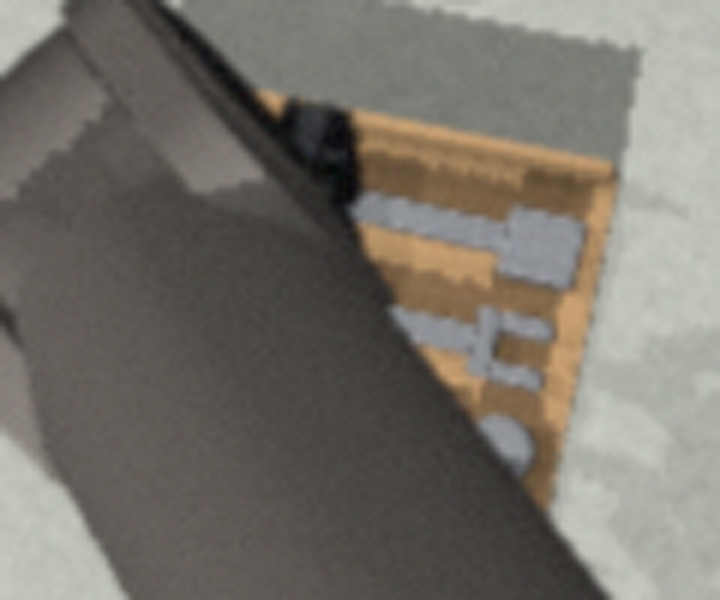

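```bash
python3 -m jog '0 0 0.04 0 0 0 0.03; 0 0 0.08 0 0 0 0.03; 0 0 0.12 0 0 0 0.03; 0 0 0.132 0 0 0 0.03; 0 0 0.132 0 0 0 0.03' 40; python3 d.py .549 .2596 .01 -11;  python3 - <<'E'
from h import *
d=cam("side"); save(d,"s6.png",(215,180,375,300),5)
E
```

```text
t: 8.65
eef_pos: [0.5488, 0.2572, 0.0174]
tool_rot: [-0.001, 0.77, 0.639, -0.002]
contact_force: [0.2, -0.6, 0.9]
gripper_width: 0.354
delta [ 0.0024 -0.0002  0.0074] [-0.2   0.15  0.36] | p [0.5488 0.2572 0.0174] jawyaw -10.64 t 8.65 F [ 0.2 -0.6  0.9] g 0.354
```

View pics/s6.png

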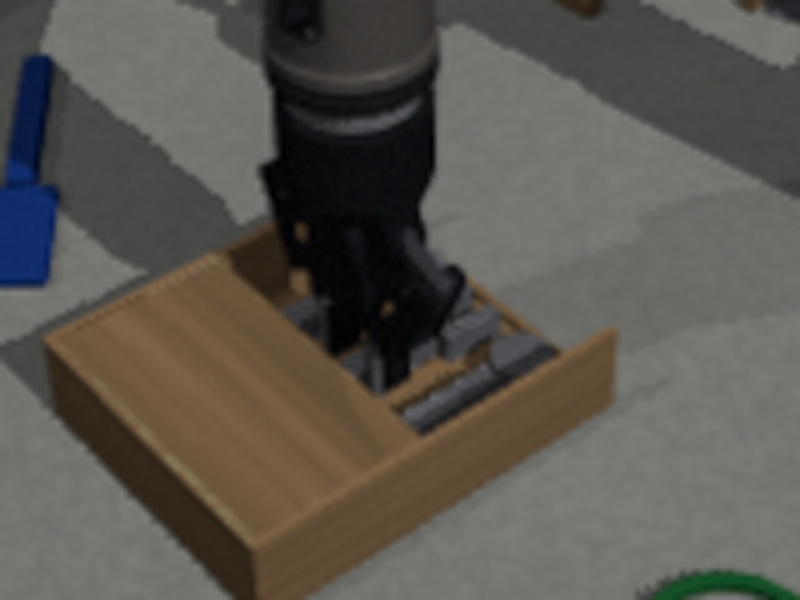

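```bash
python3 -m jog '0 0 0.004 0 0 0 0.03; 0 0 0.0075 0 0 0 0.02; 0 0 0.0075 0 0 0 0; 0 0 0.0075 0 0 0 0;0 0 0.0075 0 0 0 0' 50; python3 d.py .549 .2596 .01 -11; python3 -m jog '0 0 0 0 0 0 0; 0 0 0 0 0 0 0' 50; python3 d.py .549 .2596 .02 -11
```

```text
t: 9.2
eef_pos: [0.551, 0.2585, 0.0129]
tool_rot: [0.0, 0.77, 0.638, 0.001]
contact_force: [0.1, 0.1, 6.4]
gripper_width: 0.141
delta [ 0.0007 -0.0022  0.0029] [ 0.1  -0.06  0.33] | p [0.551  0.2585 0.0129] jawyaw -10.67 t 9.2 F [0.1 0.1 6.4] g 0.141
t: 9.4
eef_pos: [0.551, 0.2586, 0.0129]
tool_rot: [0.0, 0.77, 0.638, 0.001]
contact_force: [-1.0, -1.0, 6.3]
gripper_width: 0.145
delta [ 0.0006 -0.0022 -0.0071] [ 0.1  -0.06  0.33] | p [0.551  0.2586 0.0129] jawyaw -10.67 t 9.4 F [-1.  -1.   6.3] g 0.145
```

```bash
python3 -m jog '0 0 -0.006 0 0 0 0; 0 0 -0.013 0 0 0 0; 0 0 -0.013 0 0 0 0; 0 0 -0.013 0 0 0 0' 50; python3 d.py .530 .16 .024 -11
python3 - <<'E'
from h import *
d=cam("side"); save(d,"s7.png",(215,180,375,300),5)
E
```

```text
t: 9.8
eef_pos: [0.5501, 0.2582, 0.025]
tool_rot: [0.0, 0.77, 0.638, 0.0]
contact_force: [-0.3, 0.3, -1.1]
gripper_width: 0.145
delta [-0.1002 -0.0016  0.001 ] [ 0.01 -0.01  0.33] | p [0.5501 0.2582 0.025 ] jawyaw -10.67 t 9.8 F [-0.3  0.3 -1.1] g 0.145
```

View pics/s7.png

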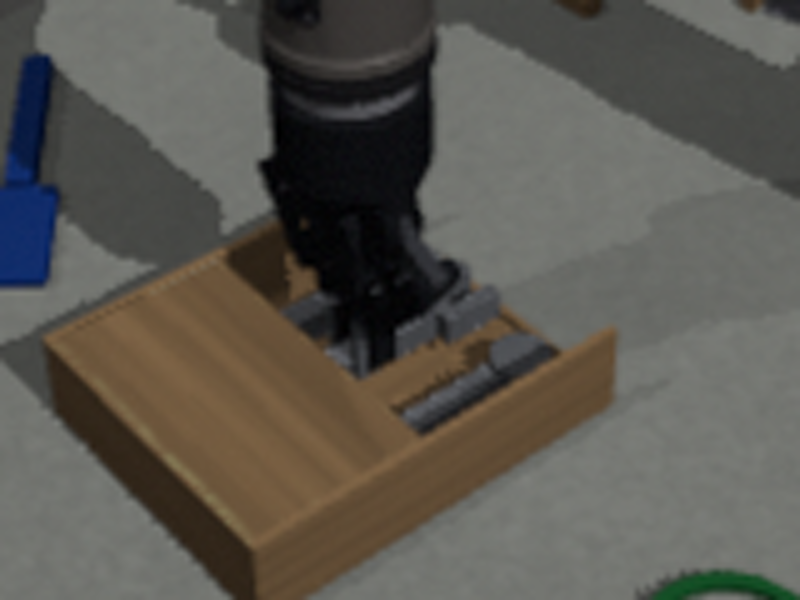

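```bash
python3 -m jog '-0.025 0 0 0 0 0 0; -0.05 0 0 0 0 0 0; -0.075 0 0 0 0 0 0; -0.1 0 0 0 0 0 0; -0.115 0 0 0 0 0 0' 50; python3 d.py .530 .16 .024 -11
python3 - <<'E'
from h import *
d=cam("side"); save(d,"s8.png",(215,180,375,300),5)
E
```

```text
t: 10.35
eef_pos: [0.5281, 0.1426, 0.0244]
tool_rot: [0.0, 0.77, 0.638, -0.001]
contact_force: [0.5, 0.4, -1.3]
gripper_width: 0.143
delta [ 0.0174 -0.0014  0.0003] [-0.05  0.1   0.23] | p [0.5281 0.1426 0.0244] jawyaw -10.77 t 10.35 F [ 0.5  0.4 -1.3] g 0.143
```

View pics/s8.png

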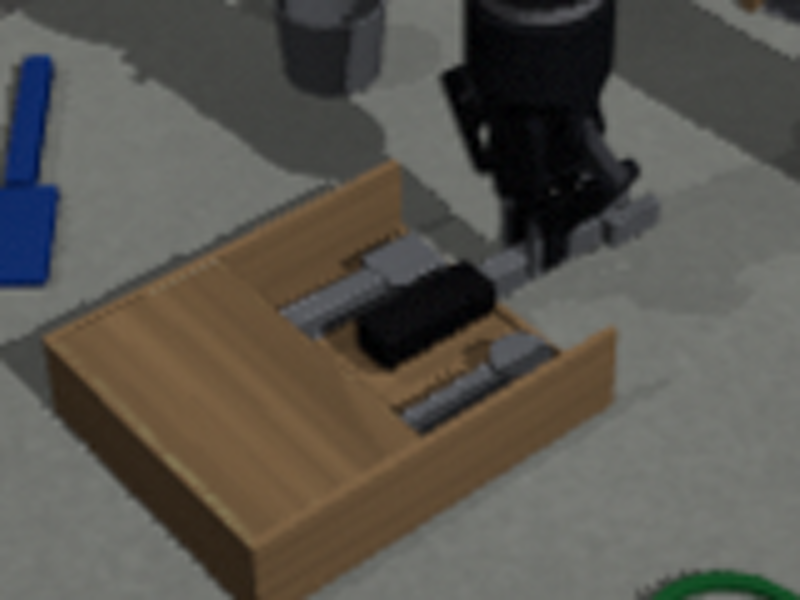

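```bash
python3 -m jog '-0.005 0 -0.035 0 0 0 0; -0.01 0 -0.07 0 0 0 0; -0.01 0 -0.07 0 0 0 0' 50; python3 d.py .5432 -.016 .09 5.2
```

```text
t: 10.7
eef_pos: [0.5301, 0.1369, 0.099]
tool_rot: [0.001, 0.77, 0.638, 0.004]
contact_force: [0.5, 1.3, -1.2]
gripper_width: 0.145
delta [-0.1479  0.0411  0.0087] [  0.43  -0.17 -15.87] | p [0.5301 0.1369 0.099 ] jawyaw -10.68 t 10.7 F [ 0.5  1.3 -1.2] g 0.145
```

```bash
python3 -m jog '-0.148 0.041 0 0 0 -16 0; -0.148 0.041 0 0 0 -16 0; -0.148 0.041 0 0 0 -16 0; -0.148 0.041 0 0 0 -16 0; -0.148 0.041 0 0 0 -16 0' 50; python3 d.py .5432 -.016 .014 5.2
```

```text
t: 11.2
eef_pos: [0.5399, -0.0192, 0.0941]
tool_rot: [-0.0, 0.675, 0.738, -0.0]
contact_force: [0.4, 0.7, -1.9]
gripper_width: 0.145
delta [0.0029 0.0036 0.0801] [-0.04 -0.   -0.09] | p [ 0.5399 -0.0192  0.0941] jawyaw 5.11 t 11.2 F [ 0.4  0.7 -1.9] g 0.145
```

```bash
python3 -m jog '0.003 0.003 0.04 0 0 0 0; 0.003 0.003 0.07 0 0 0 0; 0.003 0.003 0.08 0 0 0 0; 0.003 0.003 0.083 0 0 0 0; 0.003 0.003 0.083 0 0 0 0' 50; python3 d.py .5432 -.016 .008 5.2;  python3 - <<'E'
from h import *
d=cam("side"); save(d,"s9.png",(270,130,430,250),5)
E
```

```text
t: 11.7
eef_pos: [0.5431, -0.0131, 0.0122]
tool_rot: [0.0, 0.673, 0.74, 0.0]
contact_force: [1.0, -0.7, -0.5]
gripper_width: 0.148
delta [-0.0029 -0.0001  0.0042] [ 0.03 -0.03  0.22] | p [ 0.5431 -0.0131  0.0122] jawyaw 5.42 t 11.7 F [ 1.  -0.7 -0.5] g 0.148
```

View pics/s9.png

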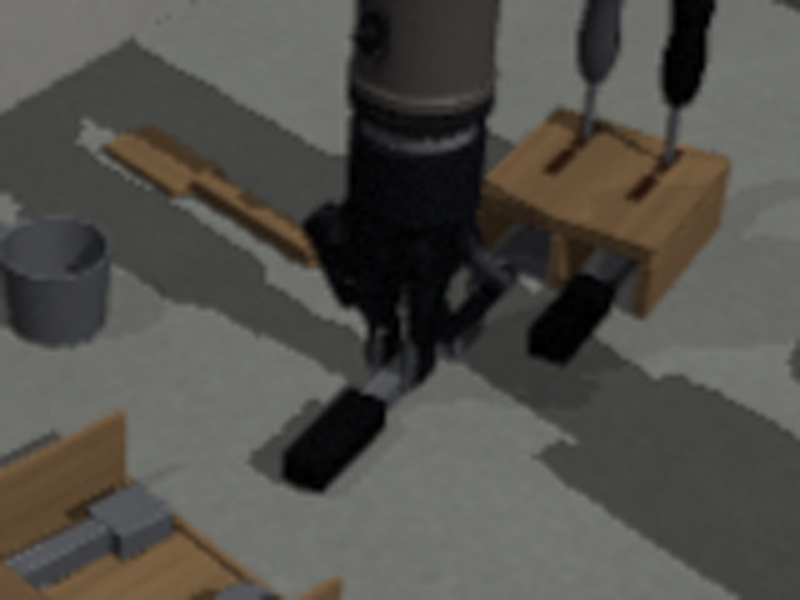

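```bash
python3 -m jog '0 0 0.002 0 0 0 0; 0 0 0.004 0 0 0 0; 0 0 0.005 0 0 0 0; 0 0 0.005 0 0 0 0' 50; python3 -m jog '0 0 0 0 0 0 0.02; 0 0 0 0 0 0 0.03; 0 0 0 0 0 0 0.04; 0 0 0 0 0 0 0.04'; python3 -m jog '0 0 -0.005 0 0 0 0.05; 0 0 -0.03 0 0 0 0.06; 0 0 -0.07 0 0 0 0.06; 0 0 -0.12 0 0 0 0.06; 0.06 0 -0.14 0 0 0 0.06'
python3 - <<'E'
from h import *
c=cam("wrist"); save(c,"w10.png"); c=cam("top"); save(c,"t10.png",(300,140,480,275),4);c=cam("side"); save(c,"s10.png",(270,130,430,250),5)
p,r,_=tool(); print(p)
E
```

```text
t: 12.15
eef_pos: [0.5432, -0.0145, 0.0079]
tool_rot: [0.001, 0.674, 0.739, 0.0]
contact_force: [-2.0, -0.8, 6.3]
gripper_width: 0.145
t: 12.55
eef_pos: [0.5426, -0.0144, 0.0068]
tool_rot: [0.0, 0.673, 0.739, 0.0]
contact_force: [-0.6, -0.2, 0.4]
gripper_width: 0.469
t: 13.05
eef_pos: [0.5417, 0.0261, 0.1472]
tool_rot: [0.004, 0.678, 0.735, 0.001]
contact_force: [1.3, -0.7, -0.1]
gripper_width: 0.698
[0.53895853 0.03652394 0.14490573]
```

View pics/w10.png

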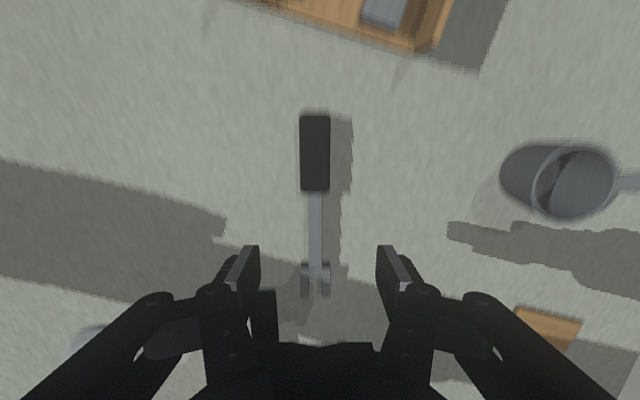

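View pics/t10.png

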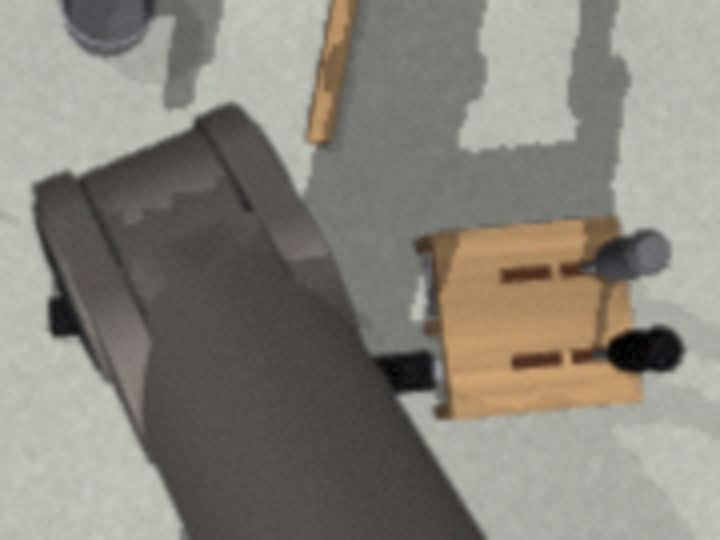

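View pics/s10.png

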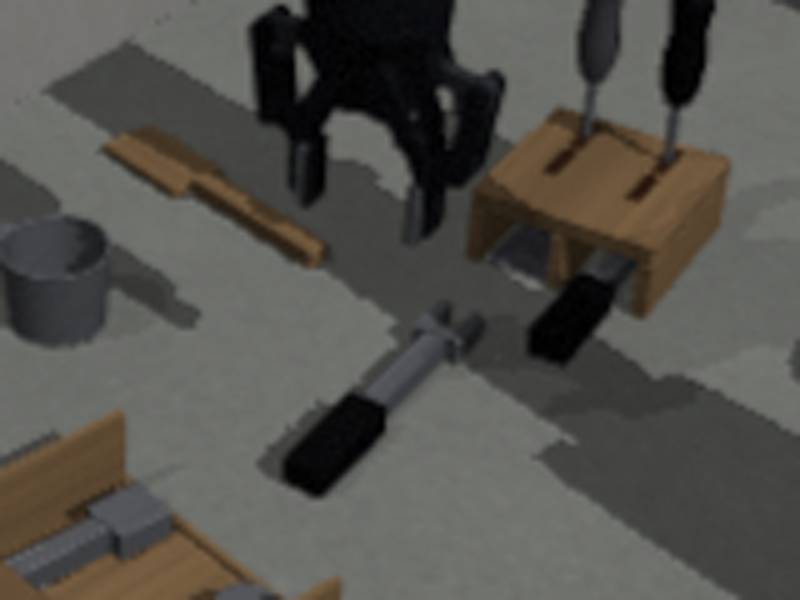

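```bash
python3 d.py .536 .066 .14 5.2
```

```text
delta [ 0.0296 -0.0001  0.0049] [ 0.24 -0.08  0.44] | p [0.539  0.0365 0.1449] jawyaw 5.64 t 13.2 F [ 0.3 -0.2  0.6] g 0.703
```

```bash
python3 -m jog '0.022 0 0.003 0 0 0.4 0.06; 0.022 0 0.003 0 0 0.4 0.06; 0.022 0 0.003 0 0 0.4 0.06'; python3 d.py .536 .066 .14 5.2;  python3 - <<'E'
from h import *
c=cam("wrist"); save(c,"w11.png"); 
im=c["image"].astype(int); m=((im.max(2)<60)).astype(np.uint8)
n,l,s,ce=cv2.connectedComponentsWithStats(m)
for i in range(1,n):
    if s[i,4]>600: print(s[i],ce[i])
for P in ([.536,.066,.022],[.5417,.0014,.018]): print(proj(c,P))
E
```

```text
t: 13.5
eef_pos: [0.5357, 0.0543, 0.1391]
tool_rot: [-0.0, 0.676, 0.737, -0.001]
contact_force: [0.6, -0.9, -0.7]
gripper_width: 0.699
delta [ 0.0117  0.0014 -0.0009] [-0.08  0.02 -0.21] | p [0.5357 0.0543 0.1391] jawyaw 4.99 t 13.5 F [ 0.6 -0.9 -0.7] g 0.699
[ 306  149   30   80 2314] [320.13915298 188.05531547]
[ 540  220   71   42 1264] [569.70253165 245.57120253]
[   20   246   597   154 42952] [316.74101322 349.26015087]
[319.71333207 185.47940416]
[319.63680668 249.101194  ]
```

View pics/w11.png

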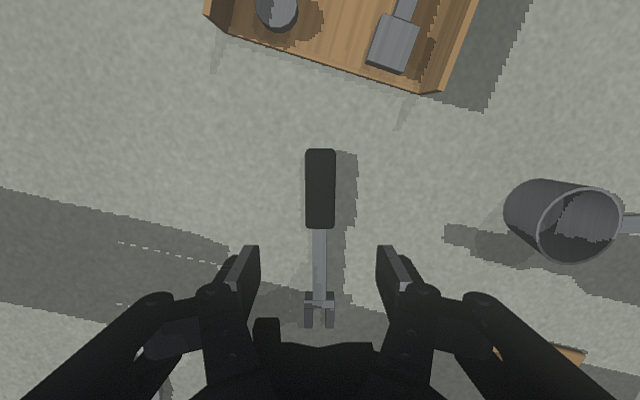

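```bash
python3 -m jog '0.012 0.001 0.04 0 0 -0.2 0.06; 0.012 0.001 0.08 0 0 -0.2 0.05; 0.012 0.001 0.115 0 0 -0.2 0.045; 0.012 0.001 0.126 0 0 -0.2 0.045; 0.012 0.001 0.126 0 0 -0.2 0.045' 40; python3 d.py .536 .066 .008 5.2
```

```text
t: 14.05
eef_pos: [0.535, 0.0657, 0.0123]
tool_rot: [-0.001, 0.675, 0.738, -0.001]
contact_force: [1.1, 0.7, 0.6]
gripper_width: 0.525
delta [0.0002 0.001  0.0043] [-0.2   0.04 -0.11] | p [0.535  0.0657 0.0123] jawyaw 5.09 t 14.05 F [1.1 0.7 0.6] g 0.525
```

```bash
python3 -m jog '0 0 0.003 0 0 0 0.04; 0 0 0.003 0 0 0 0; 0 0 0.003 0 0 0 0; 0 0 0.003 0 0 0 0; 0 0 0.003 0 0 0 0' 50; python3 -m jog '0 0 0 0 0 0 0; 0 0 0 0 0 0 0'; python3 d.py .536 .066 .008 5.2
python3 - <<'E'
from h import *
c=cam("top"); save(c,"t12.png",(300,140,480,275),4)
c=cam("side"); save(c,"s12.png",(270,130,430,250),5)
c=cam("wrist"); save(c,"w12.png")
E
```

```text
t: 14.55
eef_pos: [0.5374, 0.0667, 0.0122]
tool_rot: [0.001, 0.675, 0.738, 0.001]
contact_force: [-0.3, -1.1, 7.7]
gripper_width: 0.306
t: 14.75
eef_pos: [0.5374, 0.0668, 0.0122]
tool_rot: [0.001, 0.675, 0.738, 0.001]
contact_force: [-0.2, -0.5, 7.2]
gripper_width: 0.305
delta [-0.0007 -0.0015  0.0042] [ 0.16  0.02 -0.08] | p [0.5374 0.0668 0.0122] jawyaw 5.12 t 14.75 F [-0.2 -0.5  7.2] g 0.305
```

View pics/t12.png

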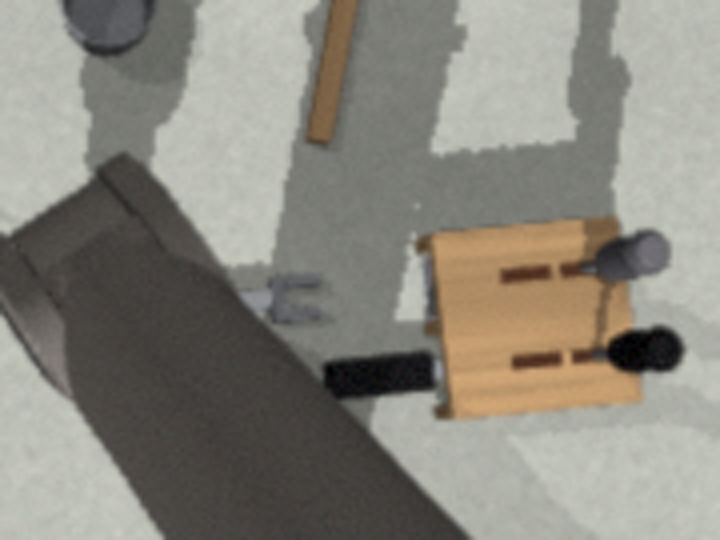

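View pics/s12.png

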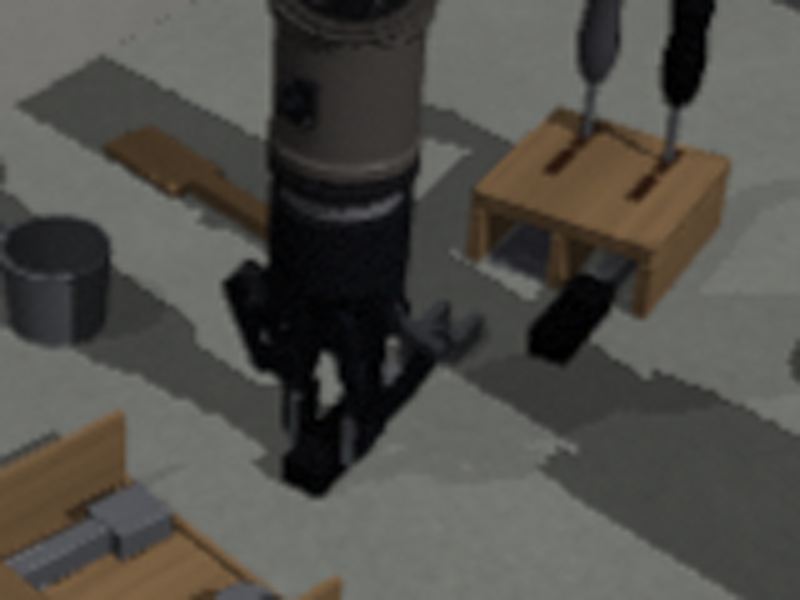

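Run:
```python
from h import *
c=cam("top")
f=lambda x,y,z: onz(c,300+(x+.5)/4-.5,140+(y+.5)/4-.5,z)
for n,q in dict(tipA=(322,280,.018),tipB=(325,318,.018),frontL=(435,235,.054),frontR=(452,418,.054),backR=(641,400,.054),backL=(618,218,.054),feltTop=(428,255,0),feltBot=(434,318,0),stUL=(324,363,.022),stLL=(328,397,.022),stUR=(430,353,.022),stLR=(435,387,.022), wallmid=(432,328,.0),wallL=(420,240,0),wallR=(440,412,0)).items(): print(n,np.round(f(*q),4))
```

```text
tipA [ 0.561  -0.0935  0.018 ]
tipB [ 0.5347 -0.0952  0.018 ]
frontL [ 0.5889 -0.1639  0.054 ]
frontR [ 0.4667 -0.1729  0.054 ]
backR [ 0.4792 -0.2988  0.054 ]
backL [ 0.601  -0.2873  0.054 ]
feltTop [ 0.5804 -0.1714  0.    ]
feltBot [ 0.536  -0.1748  0.    ]
stUL [ 0.5035 -0.0935  0.022 ]
stLL [ 0.4803 -0.096   0.022 ]
stUR [ 0.5107 -0.1665  0.022 ]
stLR [ 0.4875 -0.1694  0.022 ]
wallmid [ 0.529  -0.1733  0.    ]
wallL [ 0.5911 -0.166   0.    ]
wallR [ 0.4703 -0.1777  0.    ]
```

```bash
python3 -m jog '0 0 -0.005 0 0 0 0; -0.02 0 -0.005 0 0 0 0; -0.05 0 -0.005 0 0 0 0; -0.07 0 -0.005 0 0 0 0; -0.07 0 -0.005 0 0 0 0' 60; python3 d.py .536 .066 .008 5.2
python3 - <<'E'
from h import *
c=cam("top"); save(c,"t13.png",(300,140,480,275),4)
c=cam("side"); save(c,"s13.png",(290,130,430,235),5.7)
E
```

```text
t: 15.45
eef_pos: [0.5423, -0.0072, 0.0158]
tool_rot: [0.001, 0.677, 0.736, -0.001]
contact_force: [-0.4, -1.5, -1.9]
gripper_width: 0.306
delta [ 0.0735 -0.0001  0.0076] [-0.03  0.13 -0.37] | p [ 0.5423 -0.0072  0.0158] jawyaw 4.83 t 15.45 F [-0.4 -1.5 -1.9] g 0.306
```

View pics/t13.png

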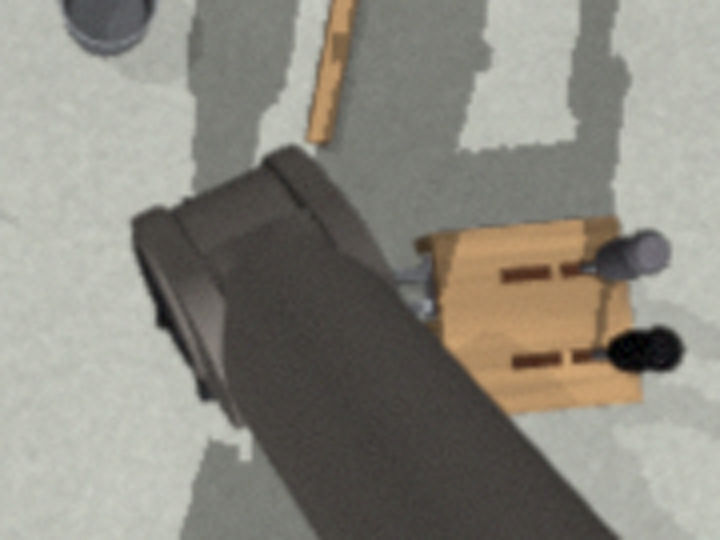

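View pics/s13.png

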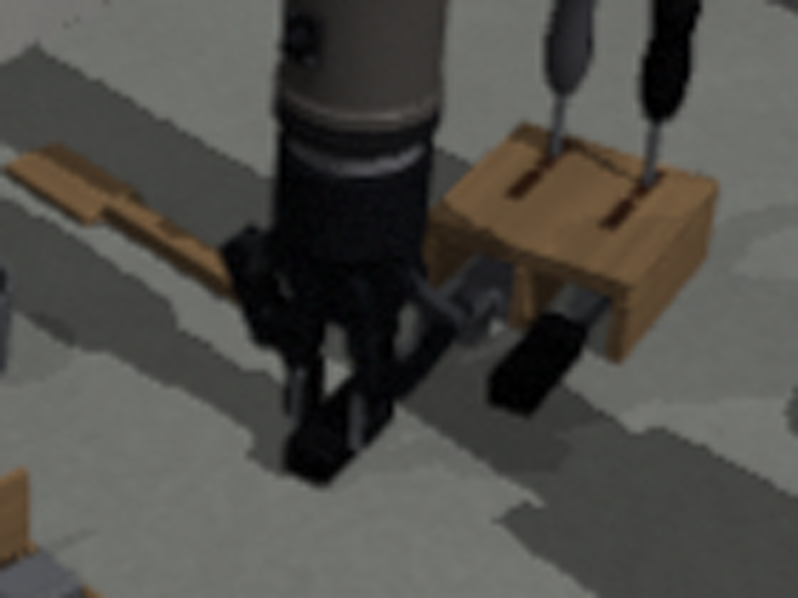

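```bash
python3 -m jog '-0.02 0.001 0.001 0 0 0 0; -0.045 0.001 0.001 0 0 0 0; -0.07 0.001 0.001 0 0 0 0; -0.09 0.001 0.001 0 0 0 0; -0.10 0.001 0.001 0 0 0 0' 60; python3 d.py .5567 -.13 .014 5.2
```

```text
t: 16.05
eef_pos: [0.5525, -0.1032, 0.0148]
tool_rot: [0.0, 0.675, 0.738, 0.0]
contact_force: [-0.5, 0.0, -1.1]
gripper_width: 0.308
delta [-0.0271  0.0018  0.0008] [ 0.01  0.01 -0.1 ] | p [ 0.5525 -0.1032  0.0148] jawyaw 5.1 t 16.05 F [-0.5  0.  -1.1] g 0.308
```

Run:
```python
from h import *
c=cam("top"); save(c,"t14.png",(300,140,480,275),4)
c=cam("side"); save(c,"s14.png",(290,130,430,235),5.7)
```

```text
(no output)
```

View pics/s14.png

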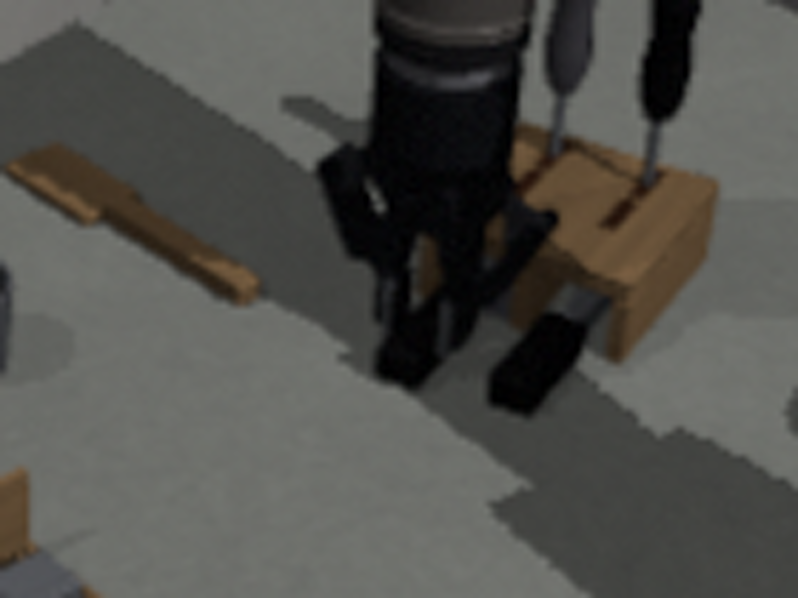

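```bash
python3 -m jog '-0.005 0.001 0 0 0 0 0; -0.010 0.001 0 0 0 0 0; -0.014 0.001 0 0 0 0 0' 60; python3 -m jog '-0.003 0 0 0 0 0 0; -0.003 0 0 0 0 0 0';python3 -m jog '-0.003 0 0 0 0 0 0; -0.003 0 0 0 0 0 0'
```

```text
t: 16.45
eef_pos: [0.5547, -0.1156, 0.0147]
tool_rot: [-0.0, 0.674, 0.739, 0.0]
contact_force: [0.7, -0.0, -1.8]
gripper_width: 0.303
t: 16.65
eef_pos: [0.5548, -0.1197, 0.0146]
tool_rot: [0.0, 0.675, 0.738, -0.0]
contact_force: [0.3, -0.6, 0.5]
gripper_width: 0.305
t: 16.85
eef_pos: [0.5551, -0.1218, 0.0146]
tool_rot: [-0.0, 0.675, 0.738, 0.0]
contact_force: [0.3, 1.4, -0.4]
gripper_width: 0.306
```

```bash
python3 -m jog '-0.002 0 0 0 0 0 0; -0.002 0 0 0 0 0 0';python3 -m jog '-0.002 0 0 0 0 0 0; -0.002 0 0 0 0 0 0'
python3 - <<'E'
from h import *
c=cam("top"); save(c,"t15.png",(300,140,480,275),4)
c=cam("side"); save(c,"s15.png",(290,130,430,235),5.7)
c=cam("wrist"); save(c,"w15.png")
E
```

```text
t: 17.05
eef_pos: [0.5549, -0.1219, 0.0144]
tool_rot: [-0.001, 0.674, 0.739, 0.001]
contact_force: [-0.7, 5.4, -0.6]
gripper_width: 0.304
t: 17.25
eef_pos: [0.5549, -0.122, 0.0144]
tool_rot: [-0.002, 0.674, 0.739, 0.001]
contact_force: [-1.9, 10.0, -0.7]
gripper_width: 0.311
```

View pics/s15.png

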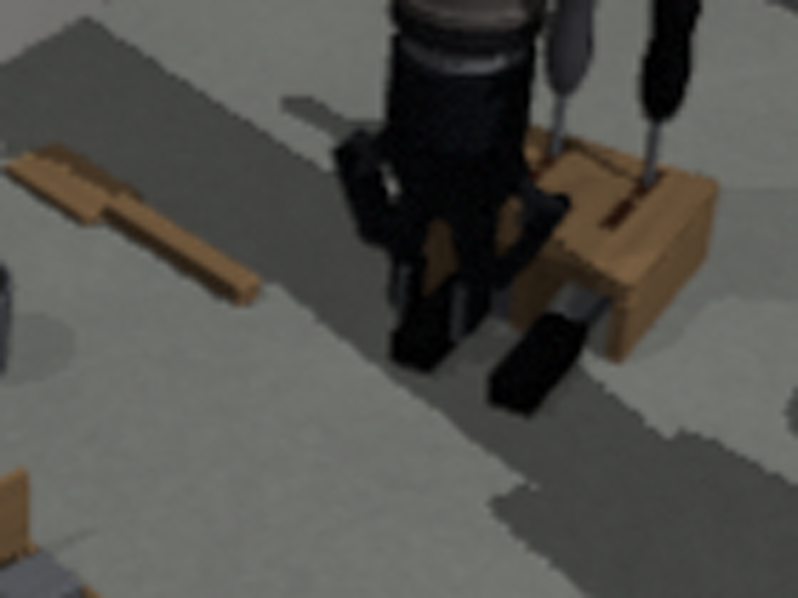

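View pics/w15.png

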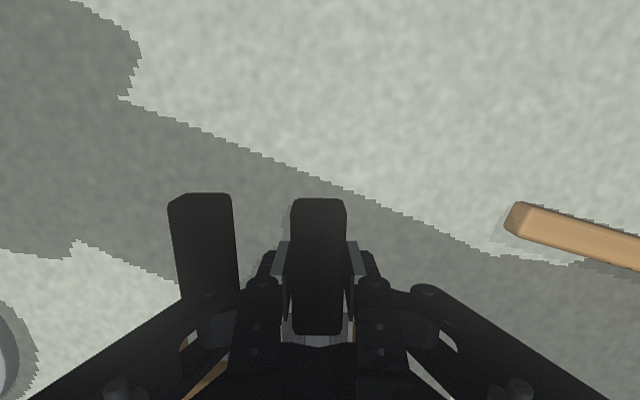

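```bash
python3 -m jog '0.004 0 0.001 0 0 0 0; 0.004 0 0.003 0 0 0 0; 0.004 0 0.003 0 0 0 0' 50; python3 d.py .5567 -.122 .012 5.2
```

```text
t: 17.7
eef_pos: [0.5553, -0.1216, 0.0122]
tool_rot: [0.0, 0.674, 0.738, 0.0]
contact_force: [-2.5, 4.2, 6.0]
gripper_width: 0.306
delta [-0.0006  0.0013  0.0002] [ 0.02 -0.01 -0.03] | p [ 0.5553 -0.1216  0.0122] jawyaw 5.17 t 17.7 F [-2.5  4.2  6. ] g 0.306
```

Now on the counter (6 N down, same height as at the pick). I release and back off.

```bash
python3 -m jog '0 0 0 0 0 0 0.035; 0 0 0 0 0 0 0.04; 0 0 0 0 0 0 0.043; 0 0 0 0 0 0 0.043'; python3 -m jog '0 0 -0.005 0 0 0 0.043; 0 0 -0.02 0 0 0 0.043; 0.01 0 -0.05 0 0 0 0.043; 0.04 0 -0.1 0 0 0 0.043; 0.08 0 -0.13 0 0 0 0.043'; python3 -m jog '0.07 0 -0.03 0 0 0 0.05; 0.12 0 -0.03 0 0 0 0.05; 0.16 0 -0.03 0 0 0 0.05; 0.16 0 -0.03 0 0 0 0.05; 0.16 0 -0.03 0 0 0 0.05'
python3 - <<'E'
from h import *
c=cam("top"); save(c,"t16.png",(300,140,480,275),4); save(c,"t16f.png")
c=cam("side"); save(c,"s16.png",(290,130,430,235),5.7); save(c,"s16f.png")
E
```

```text
t: 18.1
eef_pos: [0.5551, -0.1228, 0.0115]
tool_rot: [0.0, 0.675, 0.738, -0.0]
contact_force: [0.3, -0.1, 0.5]
gripper_width: 0.502
t: 18.6
eef_pos: [0.5493, -0.05, 0.1399]
tool_rot: [0.001, 0.676, 0.737, 0.0]
contact_force: [1.8, -0.9, 0.4]
gripper_width: 0.508
t: 19.1
eef_pos: [0.5338, 0.1143, 0.1681]
tool_rot: [0.0, 0.673, 0.74, 0.001]
contact_force: [0.2, 0.5, -0.3]
gripper_width: 0.587
```

View pics/s16.png

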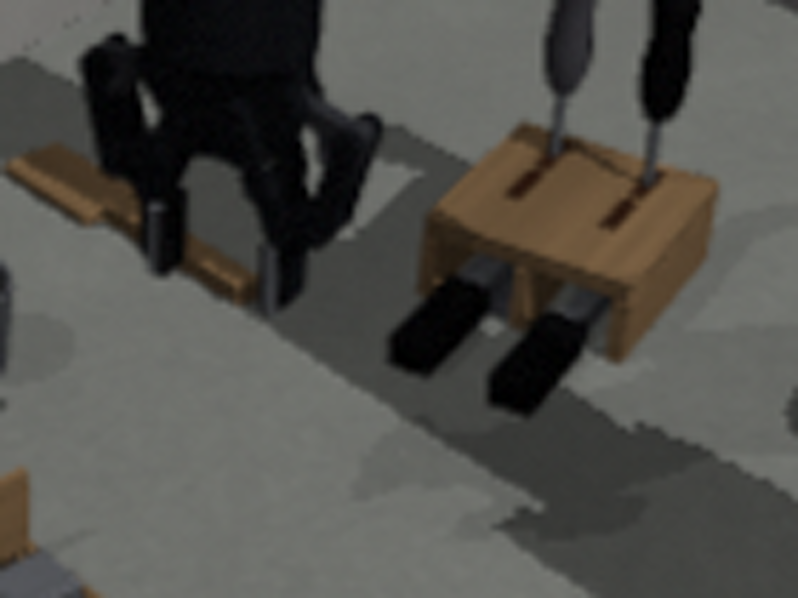

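View pics/t16.png

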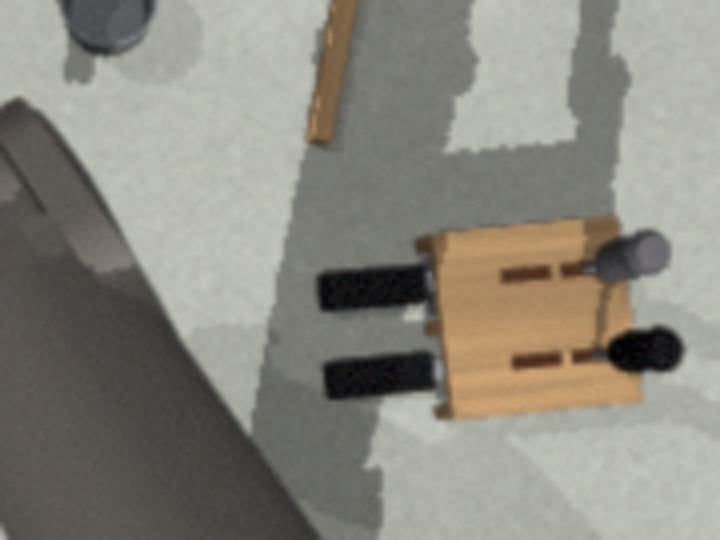

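View pics/s16f.png

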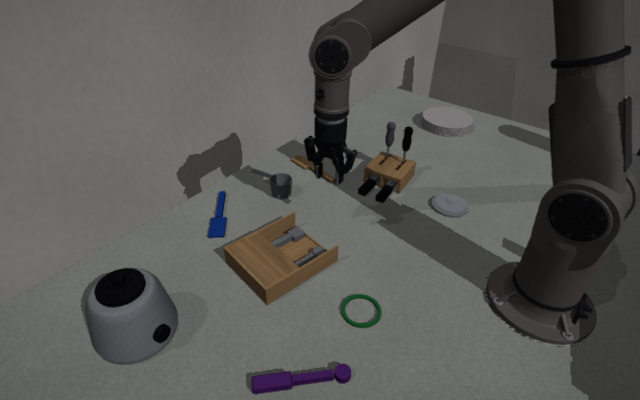

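Run:
```python
from h import *
c=cam("top")
f=lambda x,y,z: onz(c,300+(x+.5)/4-.5,140+(y+.5)/4-.5,z)
o=np.array([.5567,-.1675]); a=np.radians(95.2); ex=np.array([np.cos(a),np.sin(a)]); ey=np.array([-ex[1],ex[0]])
for n,q in dict(kUL=(318,275),kLL=(321,310),kUR=(425,266),kLR=(428,301),sUL=(324,363),sLL=(328,397),sUR=(431,353),sLR=(435,387)).items():
    p=f(*q,.022)[:2]-o; print(n,np.round([p@ex,p@ey],4))
print(status.get_obs()["t"],np.linalg.norm(status.get_obs()["joint_vel"]))
```

```text
kUL [ 0.0764 -0.0144]
kLL [0.0768 0.0098]
kUR [ 0.0021 -0.0143]
kLR [0.0027 0.01  ]
sUL [0.0785 0.0462]
sLL [0.0781 0.0696]
sUR [0.0045 0.0457]
sLR [0.0043 0.0691]
19.25 0.018547225506708568
```

```bash
python3 -c "
from station import workorder; print(workorder.hand_in())"
```

```text
the job is handed in; nothing more can be done
None
```

The job is handed in at about 19 s of the 61 s allowed, and my last checks found nothing wrong.

- **Moves:** I laid the bamboo spatula flat on the counter near (0.76, -0.11). I drew the forked key out by its shaft and set it down flat. I then let go, took it again by its handle and pushed it into the free bay until it met the back wall at about 10 N. I lowered it, let go and moved the arm away.
- **Key:** In the last top view, the end of its handle is about 2 mm deeper than the stored tool's. That puts the key_handle point at about x = 0.035 m, inside the 0.022 to 0.044 m window. It is about 2 mm off the bay's centre line and straight to within about 1°.
- **Everything else:** The spatula looked flat when I set it down, and the other tools, cup, lid and seal look unmoved in the last full side view. I judged these by eye and did not measure them.
- **Disagreement:** Absolute rack positions from different edges differed by about 4 mm, so I relied on the wall contact and the comparison with the stored tool.

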